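# Kickstand down and roller frame held upright

### The arm

A 6-joint arm with a two-finger parallel gripper is mounted at the origin on the work surface. World frame = base frame: x ahead of the robot, y to its left, z up, the work surface at z = 0. Lengths are in m, angles in rad, forces in N, time in s.
With the tool pointing down it reaches from about 0.35 to 0.85 m from the base axis. Payload 8.1 kg.
Tool frame: the origin (TCP) lies between the finger pads; the fingertips stand 11 mm ahead of it and the grasp point (between the pads) lies 8 mm behind it; y points along the fingers, x is the direction in which the jaws open and shut, and the axes are right-handed (so a half turn about y gives the same grasp; the last joint's range is limited). The gripper opens to 93 mm and grips with 3 to 60 N. Pads are 15 mm wide; open, the fingers measure 128 mm over their backs; the gripper's body (75 mm by 188 mm) begins 65 mm behind the grasp point.
Start: joints at [-1.376, 0.13, 1.488, -0, 1.523, -0.085], TCP at [0.166, -0.577, 0.23] pointing down, gripper open.
Joint ranges: [-2.96, 2.96], [-0.89, 2.26], [0.02, 2.5], [-1.34, 4.48], [0, 2.73], [-2.66, 2.66]. Speed limits (rad/s): [2.39, 2.39, 2.79, 3.14, 3.14, 3.14].

### API

Orientations are given as a rotation vector (axis times angle).
In Python, from plant import readout, optics, robot gives the robot as it stands.
- The arm moves only by the shell command python3 -m creep 'ROWS' [FORCE]. ROWS is JSON, a list that holds one entry, the list of rows, each a list of 7 numbers: the closure, from 0 (fully open) to 1 (shut), then the shift along the tool's x, y, z in cm, then the turn, a rotation vector about the tool's x, y, z in degrees. In form: [[[grip, x, y, z, wx, wy, wz], ...]]. A call has exactly 8 rows; each row shifts and turns the pose as measured when the row begins, along the tool's axes as they then stand; what a row does not reach is not made up. A row lasts 1/10 s, in which the tool goes at most 50 mm and 8.59 degrees, less where a joint would pass 70% of its speed; a pose out of reach is approached as far as the arm can. A call is refused whole if a number of a shift passes 5 or a number of a turn 8.59, either way. A call with a gripper value outside its range is refused whole. The fingers move at their own pace and stop on an object; FORCE is the grip in N (left out, the last holds). Time passes only in rows, so rows that do not move let the fingers close, or fill a call up. It gives the time, the measured TCP pose, the force and the opening at its end, in the units of the state.
- readout.read_state(): the state, without advancing time (a new reading comes with each control period).
- optics.read_camera(name): name is "scene" or "top" or "wrist"; returns a dict with "frame" (420x560x3 uint8, red, green, blue), "depth" (420x560 float32, m along the optical axis (not along the pixel's ray), 0 where there is no reading), "intrinsics" (3x3 intrinsics, pixels), "dist_coeffs" ([k1, k2, p1, p2, k3] as OpenCV has them; the pictures are not rectified), "R" (3x3) and "t" (3): a world point X has camera coordinates R X + t. Camera axes: x right, y down, z forward; pixel columns grow to the right and rows downward; lengths in m; the calibration is good to about 2 mm. A picture is of the moment at which its call begins.
- robot.close_job(): hands the job in, once; it reports no verdict.
The state is a dict: "t": time; "q": joint angles; "dq": joint speeds; "joint_torque": joint torques, N m; "tool_pos": TCP position; "orientation": TCP orientation; "force": force on the tool from outside, world axes, zero at the start; "wrist_torque": the same for the moment, N m; "opening": finger opening in m.
Only numpy, scipy, OpenCV 4.12 (cv2) and the standard library are available. Lean on these libraries where they do the work, as an engineer would, in place of code of your own. Each camera call takes 0.05 s, during which the arm holds its last target. There are 200 camera calls.

### The job

Lay the aluminium straightedge on the bench flush against the kickstand-side long edge of the roller stand's base, ends about level with the base's ends, and let go of it. Next, with the frame still leaning, flip the folded kickstand down over its centre until its weight throws it fully down, and then swing the frame upright by its red bar. Finish while still holding the frame upright by the red bar, as it tips back if let go; the straightedge stays flush and everything else on the bench stays where it is.

Things in the scene. Friction and masses are not known exactly. Their poses are not given: they have to be found in the camera images.
- stand: fixed roller stand. Its grey base plate is 200 (x) x 120 (y) x 12 mm thick; origin at the centre of its underside, on the bench; z up. The straightedge belongs against its +y long edge (y = +60 mm), the kickstand side. The frame is hinged on lugs along the base's x axis, 30 mm above the bench, and leans to -y, on two rubber-tipped posts (at x = +-65, y = -53 mm, 141 mm tall)
- frame: tilting frame with a cream roller (72 mm across) between two aluminium uprights (at x = +-65 mm), topped by a red round bar; origin on its hinge line, 30 mm above the bench over the middle of the base; x along the hinge, z along the uprights (straight up when upright). About 0.8 kg
- frame_tilt (a joint): lean of the frame in rad: -0.30 leaning on its posts (rest), 0 upright, at most +0.10; growing swings the top towards +y of the stand. A spring and its weight pull it back to -0.30 whenever it is let go (about 3 N sideways at the red bar holds it upright)
- frame_grip (a point): middle of the red bar, 190 mm from the hinge line; bar 22 mm across, 160 mm long, along the frame's x; axes as the frame's. 60 mm free below the bar's centre before the roller begins
- kickstand: black kickstand leg, 10 mm thick and 110 mm long with a rubber foot, with an orange tumbler weight (48 mm disc, 45 mm from the pivot), pivoted at the +x end and +y side of the frame; origin at its pivot; its y axis is the hinge; 0.3 kg
- kick_angle (a joint): kickstand angle in rad: 0 folded (the leg juts out along the frame's +x, rising 0.14 rad above it), 1.80 fully down against its stop. Growing turns the foot from +x down. The tumbler weight, on the frame's side of the pivot while folded, swings over the top: it drives the leg back to 0 below about 0.8 and on to 1.80 above; 1 to 2 N pressed down on the leg 65 mm from the pivot is enough
- kick_pivot (a point): kickstand pivot, at (65, 44, 94) mm in the frame's axes, fixed to the leg and turning with it
- kick_foot (a point): centre of the rubber foot (12 mm ball), 109 mm out from the pivot and 34 mm to +y of it while folded. When down, with the frame upright, it hangs about 1 mm clear over the straightedge, 55 mm to +x of its middle
- straightedge: loose aluminium straightedge, 200 (x) x 36 (y) x 8 mm thick, with a yellow grip block 40 (x) x 16 (y) x 30 mm high on its middle (block top 38 mm up); 0.19 kg; origin at the centre of its underside, x along its length; the two ways round are alike. Flush against the base, its origin lies 78 mm to +y of the stand's
- roller_a: cream plastic flanged roller standing on end, 100 mm across, 70 mm tall; origin at the centre of its underside; a bystander
- roller_b: second cream flanged roller, the same, a bystander
- bearing: steel ring 42 mm across, 12 mm tall, lying flat; bystander
- collar: dark steel collar 50 mm across, 18 mm tall, lying flat; bystander
- red_tub: open red tub 80 mm across, 75 mm tall; bystander
- wrench: steel wrench lying flat; bystander
There are look-alikes about, which are no part of the job. Of the things that look like the straightedge, the largest one is meant.

How it is judged:
By the outcome, as a careful person would: the job done as asked, in the order asked, and still so for the second after the job is handed in, while the arm keeps its last pose, push and grip.
It also fails if it takes over 67 s, if anything falls off the work surface, if the arm or the gripper's body presses on something with over 40 N, if the wrist force passes 120 N, or if a joint passes its speed limit or range.

## Working session

There is one attempt and no reset: what is moved stays moved. The work goes in short steps, Python scripts to look and compute and a shell command to move; the robot and the scene stay as the last step left them, time stands still between calls to the robot, and variables do not carry over. Pictures are saved under pics/ and viewed, about 8 in all and at most 12, crops included, and the job is handed in when it is done.

```bash
ls; mkdir -p pics; cat > h.py <<'E'
import numpy as np, cv2
from scipy.spatial.transform import Rotation as Rot
from plant import readout, optics, robot
def cam(n):
    c=optics.read_camera(n); return c
def save(c,f): cv2.imwrite(f,c["frame"][:,:,::-1])
def pts(c):
    """world point map from depth"""
    K=np.array(c["intrinsics"]);d=np.array(c["dist_coeffs"]);h,w=c["depth"].shape
    uv=np.stack(np.meshgrid(np.arange(w),np.arange(h)),-1).reshape(-1,1,2).astype(float)
    n=cv2.undistortPoints(uv,K,d).reshape(h,w,2)
    P=np.dstack([n,np.ones((h,w))])*c["depth"][...,None]
    return (P-np.array(c["t"]))@np.array(c["R"])
def plane(c,uv,z):
    n=cv2.undistortPoints(np.array(uv,float).reshape(-1,1,2),np.array(c["intrinsics"]),np.array(c["dist_coeffs"])).reshape(-1,2)
    R=np.array(c["R"]);C=-R.T@np.array(c["t"]);d=np.c_[n,np.ones(len(n))]@R
    return C+d*((z-C[2])/d[:,2])[:,None]
def st():
    s=readout.read_state();return s
E
python3 - <<'E'
from h import *
s=st();print({k:np.round(v,3) for k,v in s.items()})
for n in("top","scene"):
    c=cam(n);save(c,f"pics/{n}0.png");np.savez(f"{n}0.npz",**c);print(n,np.round(-np.array(c["R"]).T@np.array(c["t"]),3),(c["depth"]>0).mean(),c["intrinsics"][0],c["dist_coeffs"])
E
```

```text
pics
{'t': np.float64(0.0), 'q': array([-1.376,  0.131,  1.489, -0.   ,  1.523, -0.085]), 'dq': array([ 0.001, -0.001, -0.001, -0.001,  0.   ,  0.   ]), 'joint_torque': array([ 1.0000e-03, -5.5983e+01, -4.9176e+01,  7.7000e-02,  3.5000e-02,
       -0.0000e+00]), 'tool_pos': array([ 0.166, -0.576,  0.229]), 'orientation': array([-1.327,  1.002, -0.999]), 'force': array([-0.217, -0.463,  0.247]), 'wrist_torque': array([-0.041,  0.05 ,  0.038]), 'opening': np.float64(0.093)}
top [3.820e-01 1.000e-03 1.417e+00] 0.9956547619047619 [397.83742985   0.         282.68682667] [0.02310995 0.         0.         0.         0.        ]
scene [ 0.996 -0.728  0.932] 0.9960884353741497 [394.93316424   0.         280.23589876] [-0.07222508  0.          0.          0.          0.        ]
```

View pics/top0.png

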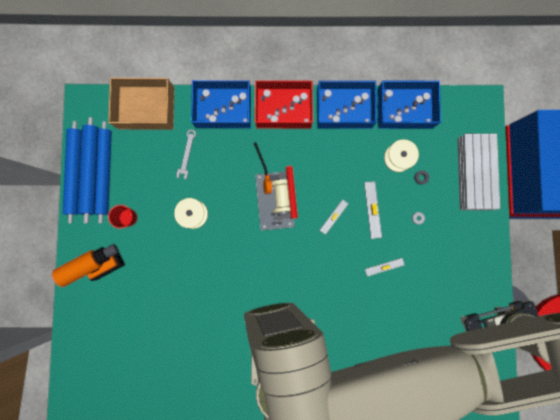

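View pics/scene0.png

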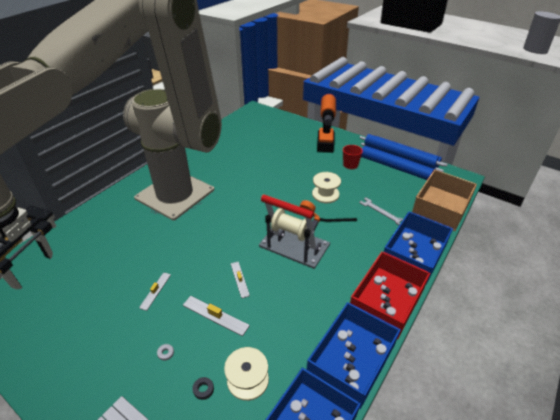

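The top view has world +x up and +y left. The stand is at about (275,200), with the red bar on the right (−y) at (292,192) and the kickstand leg going up to (256,145), so stand x ≈ world +x. The largest straightedge is at (373,210) with its yellow block at (375,210); the look-alikes are at (334,216) and (385,267).

```bash
python3 - <<'E'
from h import *
for n in("top","scene"):
    c=dict(np.load(f"{n}0.npz"));P=pts(c);f=c["frame"].astype(int)
    hsv=cv2.cvtColor(c["frame"],cv2.COLOR_RGB2HSV).astype(int)
    print(n,'bench z',np.median(P[330:350,150:200,2]) if n=="top" else np.median(P[330:350,100:130,2]))
    sat=hsv[...,1];
    def rep(name,m,z):
        k,l,s,_=cv2.connectedComponentsWithStats(m.astype(np.uint8))
        for i in range(1,k):
            if s[i,4]<25: continue
            ct,_=cv2.findContours((l==i).astype(np.uint8),cv2.RETR_EXTERNAL,cv2.CHAIN_APPROX_NONE)
            q=plane(c,ct[0].reshape(-1,2),z)[:,:2]
            r=cv2.minAreaRect((q*1000).astype(np.float32));print(name,s[i].tolist(),'z',np.round(np.median(P[l==i,2]),3),'rect',np.round(r[0],1),np.round(r[1],1),round(r[2],1),'box',np.round(cv2.boxPoints(r)).astype(int).tolist())
    inb=(P[...,0]>.3)&(P[...,0]<.75)&(P[...,1]>-.45)&(P[...,1]<.3)
    green=(hsv[...,0]>65)&(hsv[...,0]<95)&(sat>100)
    rep('grey',inb&~green&(sat<70)&(P[...,2]<.022)&(P[...,2]>-.01),0.010)
    rep('yellow',inb&(hsv[...,0]>20)&(hsv[...,0]<32)&(sat>130),0.038)
    red=inb&((hsv[...,0]<5)|(hsv[...,0]>174))&(sat>150)
    rep('red',red,0.21);
    p=P[red&(P[...,2]>.15)];print('redpts',p.mean(0),p.min(0),p.max(0),np.linalg.svd(p-p.mean(0),full_matrices=False)[2][0])
    o=inb&(hsv[...,0]>6)&(hsv[...,0]<18)&(sat>170);rep('orange',o,.17);print(P[o].mean(0))
E
```

```text
top bench z -0.0006369552987823407
grey [384, 147, 25, 25, 160] z 0.011 rect [ 661.9 -393.7] [100.9  52.9] 42.4 box [[607, -408], [643, -447], [717, -379], [681, -340]]
grey [256, 174, 38, 56, 832] z 0.012 rect [522.3  30.5] [199.4 118.6] 6.1 box [[417, 79], [430, -39], [628, -18], [615, 100]]
grey [364, 182, 18, 57, 545] z 0.008 rect [ 490.2 -318.3] [200.8  38.8] 6.1 box [[388, -310], [392, -348], [592, -327], [588, -288]]
grey [198, 201, 10, 27, 97] z 0.009 rect [472.3 283. ] [30.6 92.2] 88.8 box [[426, 269], [518, 267], [519, 297], [427, 299]]
grey [320, 200, 28, 34, 262] z 0.005 rect [ 464.9 -180.2] [ 26.8 137.5] 53.0 box [[402, -150], [512, -232], [528, -211], [418, -128]]
grey [383, 258, 21, 6, 68] z 0.005 rect [ 311.3 -386.5] [17.4 70. ] 0.3 box [[302, -352], [303, -422], [320, -421], [320, -351]]
yellow [372, 204, 5, 11, 50] z 0.038 rect [ 489.9 -317. ] [13.9 35. ] 89.1 box [[472, -324], [507, -324], [507, -310], [472, -310]]
red [286, 166, 11, 52, 300] z 0.221 rect [529.3 -25.8] [158.2  18. ] 6.0 box [[450, -25], [452, -43], [609, -26], [607, -9]]
redpts [ 0.5218994  -0.0247
[... 987 characters left out ...]
y [224, 370, 45, 30, 338] z 0.011 rect [ 681.1 -428.7] [110.5  66.9] 30.8 box [[617, -428], [651, -486], [746, -429], [711, -372]]
yellow [208, 304, 13, 14, 110] z 0.036 rect [ 495.3 -323.3] [45.5 23.2] 3.2 box [[472, -313], [473, -336], [519, -334], [517, -310]]
red [262, 195, 52, 23, 351] z 0.219 rect [523.2 -21.5] [163.   30.3] 6.3 box [[441, -15], [444, -46], [606, -28], [603, 3]]
redpts [ 0.53303466 -0.02834289  0.21698706] [ 0.44926285 -0.044865    0.16714314] [0.60810509 0.0428848  0.22458605] [ 0.99104023  0.13255066 -0.01641908]
orange [301, 201, 14, 10, 83] z 0.182 rect [550.2  56.4] [45.1 29.6] 4.8 box [[526, 69], [529, 40], [574, 44], [571, 73]]
[0.56028254 0.04427836 0.17425972]
```

Sizes check out: base 199×119 mm, straightedge 201×39, and the bar lies where the stand pose predicts. Next I'll get the tool axes and the kickstand geometry.

```bash
cat >> h.py <<'E'
yaw=np.deg2rad(6.2);S0=np.array([.5222,.0300,0.]);RS=Rot.from_euler('z',yaw).as_matrix()
def tost(p): return (np.asarray(p)-S0)@RS
def tow(p): return np.asarray(p)@RS.T+S0
def tool():
    s=st();return np.array(s["tool_pos"]),Rot.from_rotvec(s["orientation"])
def go(pt,Rt):
    """shift (cm, tool axes) and turn (deg rotvec) to target; target pt = TCP"""
    p,R=tool();print('shift cm',np.round(R.inv().apply(np.array(pt)-p)*100,2),'turn deg',np.round((R.inv()*Rt).as_rotvec(degrees=True),2))
def axes(x,y):
    x=np.array(x,float);y=np.array(y,float);return Rot.from_matrix(np.c_[x,y,np.cross(x,y)])
E
python3 - <<'E'
from h import *
p,R=tool();print(np.round(R.as_matrix(),3))
ex=RS[:,0];d=[0,0,-1]
for s in(1,-1):
  # grasp point 8mm behind TCP: TCP z = grasp z - .008
  go([.490,-.319,.150],axes(s*ex,d))
for n in("top","scene"):
    c=dict(np.load(f"{n}0.npz"));P=pts(c);q=tost(P)*1000;f=c["frame"].astype(int)
    m=(q[...,0]>75)&(q[...,0]<190)&(q[...,1]>0)&(q[...,1]<80)&(q[...,2]>90)&(q[...,2]<260)
    a=q[m];a=a[np.argsort(a[:,0])];print(n,len(a));print(np.round(a[::max(1,len(a)//16)]).tolist())
    hsv=cv2.cvtColor(c["frame"],cv2.COLOR_RGB2HSV).astype(int)
    o=(q[...,0]>-20)&(q[...,0]<120)&(abs(q[...,1])<80)&(hsv[...,0]>6)&(hsv[...,0]<18)&(hsv[...,1]>170)
    print('orange',np.round(np.percentile(q[o],[5,50,95],axis=0)).tolist())
E
```

```text
[[ 0.276 -0.     0.961]
 [-0.961  0.002  0.276]
 [-0.002 -1.     0.   ]]
shift cm [-15.75   7.9   38.28] turn deg [-7.000e-02 -8.017e+01 -7.000e-02]
shift cm [-15.75   7.9   38.28] turn deg [ 8.000e-02  9.983e+01 -8.000e-02]
top 109
[[75.0, 17.0, 137.0], [81.0, 16.0, 140.0], [87.0, 15.0, 145.0], [93.0, 18.0, 148.0], [99.0, 24.0, 140.0], [104.0, 23.0, 148.0], [111.0, 19.0, 144.0], [116.0, 22.0, 151.0], [121.0, 31.0, 147.0], [127.0, 30.0, 151.0], [132.0, 33.0, 156.0], [139.0, 35.0, 159.0], [146.0, 32.0, 154.0], [149.0, 38.0, 156.0], [156.0, 37.0, 157.0], [162.0, 43.0, 160.0], [169.0, 36.0, 157.0], [173.0, 38.0, 166.0], [178.0, 44.0, 165.0]]
orange [[13.0, 5.0, 143.0], [34.0, 15.0, 183.0], [65.0, 25.0, 190.0]]
scene 123
[[75.0, 14.0, 140.0], [79.0, 14.0, 138.0], [87.0, 17.0, 142.0], [93.0, 18.0, 141.0], [100.0, 17.0, 140.0], [107.0, 22.0, 147.0], [113.0, 23.0, 145.0], [120.0, 21.0, 146.0], [126.0, 28.0, 151.0], [133.0, 29.0, 149.0], [139.0, 27.0, 149.0], [146.0, 32.0, 156.0], [152.0, 34.0, 153.0], [158.0, 42.0, 158.0], [162.0, 39.0, 158.0], [166.0, 37.0, 154.0], [172.0, 35.0, 161.0], [177.0, 40.0, 156.0]]
orange [[16.0, 4.0, 141.0], [39.0, 10.0, 180.0], [66.0, 18.0, 189.0]]
```

```bash
cat > g.py <<'E'
import sys
from h import *
# usage: g.py name -> shift to named TCP targets
ex,ey=RS[:,0],RS[:,1];d=[0,0,-1.]
T={'pick':([.4905,-.319,.120],axes(ex,d)),'grasp':([.4905,-.319,.027],axes(ex,d)),
'over':(tow([0,.080,.12]),axes(ex,d)),'place':(tow([0,.078,.029]),axes(ex,d))}
s=st();print('t',round(float(s["t"]),2),'st mm',np.round(tost(s["tool_pos"])*1000,1),'w',np.round(np.array(s["tool_pos"])*1000,1),'F',np.round(s["force"],1),'open',round(float(s["opening"]),4),'q',np.round(s["q"],2))
for k in sys.argv[1:]: go(*T[k])
E
python3 -m creep '[[[0,0,0,0,0,-8,0],[0,0,0,0,0,-8,0],[0,0,0,0,0,-8,0],[0,0,0,0,0,-8,0],[0,0,0,0,0,-8,0],[0,0,0,0,0,-8,0],[0,0,0,0,0,-8,0],[0,0,0,0,0,-8,0]]]'
python3 g.py pick grasp
```

```text
t: 0.9
tool_pos: [0.1651, -0.5735, 0.2235]
orientation: [-1.558, 0.106, -0.102]
force: [0.4, 0.3, 0.8]
opening: 0.0927
t 0.9 st mm [-420.2 -561.4  223.5] w [ 165.1 -573.5  223.5] F [0.4 0.3 0.8] open 0.0927 q [-1.38  0.13  1.49  0.    1.52 -1.24]
shift cm [28.94 10.55 29.41] turn deg [ -0.6  -13.78  -0.13]
shift cm [28.97 19.85 29.31] turn deg [ -0.6  -13.78  -0.13]
```

```bash

python3 -m creep '[[[0,0,0,0,0,-7,0],[0,0,0,0,0,-7,0],[0,4,0,2.4,0,0,0],[0,4,0,2.4,0,0,0],[0,4,0,2.4,0,0,0],[0,4,0,2.4,0,0,0],[0,4,0,2.4,0,0,0],[0,4,0,2.4,0,0,0]]]'
python3 g.py pick grasp
```

```text
t: 1.7
tool_pos: [0.3857, -0.3961, 0.22]
orientation: [-1.552, -0.089, 0.097]
force: [1.2, -0.4, -1.0]
opening: 0.0927
t 1.7 st mm [-181.7 -408.8  220. ] w [ 385.7 -396.1  220. ] F [ 1.2 -0.4 -1. ] open 0.0927 q [-0.9   0.02  1.62  0.01  1.52 -1.01]
shift cm [11.36 10.07  6.23] turn deg [-0.98  0.63 -0.23]
shift cm [11.4  19.36  6.07] turn deg [-0.98  0.63 -0.23]
```

```bash

python3 -m creep '[[[0,3.5,2,1.8,-1,0.6,0],[0,3.5,3,1.8,0,0,0],[0,2.5,3,1.5,0,0,0],[0,1.5,2,1,0,0,0],[0,0,0,0,0,0,0],[0,0,0,0,0,0,0],[0,0,0,0,0,0,0],[0,0,0,0,0,0,0]]]'
python3 g.py pick grasp
python3 - <<'E'
from h import *
c=cam("wrist");save(c,"pics/w1.png");np.savez("w1.npz",**c)
E
```

```text
t: 2.5
tool_pos: [0.4947, -0.3156, 0.1177]
orientation: [-1.571, -0.088, 0.093]
force: [0.0, -1.0, 0.4]
opening: 0.0928
t 2.5 st mm [ -64.7 -340.6  117.7] w [ 494.7 -315.6  117.7] F [ 0.  -1.   0.4] open 0.0928 q [-0.65  0.18  1.65 -0.    1.32 -0.77]
shift cm [-0.45 -0.23 -0.29] turn deg [ 0.11  0.4  -0.19]
shift cm [-0.42  9.07 -0.27] turn deg [ 0.11  0.4  -0.19]
```

View pics/w1.png

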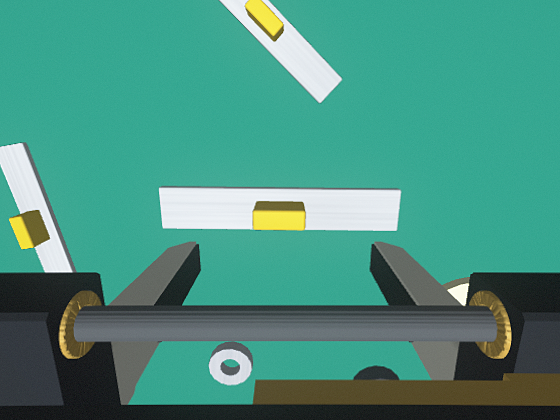

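The wrist view shows the target straightedge level at rows 187–231, with its block at (279,215) midway between the jaws in the jaw direction. I'll descend and check the block position from this view too.

```bash
python3 - <<'E'
from h import *
c=dict(np.load("w1.npz"));P=pts(c);hsv=cv2.cvtColor(c["frame"],cv2.COLOR_RGB2HSV).astype(int)
y=(hsv[...,0]>20)&(hsv[...,0]<32)&(hsv[...,1]>130);y[:,:150]=0;y[:100]=0;y[300:]=0
top=y&(P[...,2]>.035);q=P[top];print('block top',q.mean(0),np.ptp(tost(q),axis=0))
a=(hsv[...,1]<60)&(P[...,2]<.012)&(P[...,2]>.004);a[:160]=0;a[240:]=0;a[:,:120]=0
ct=np.argwhere(a)[:,::-1].astype(float);g=plane(c,ct,.008)[:,:2]*1000
r=cv2.minAreaRect(g.astype(np.float32));print(r)
E
python3 -m creep '[[[0,-0.5,0,-0.3,0,0.4,0],[0,0,3,0,0,0,0],[0,0,3,0,0,0,0],[0,0,1.5,0,0,0,0],[0,0,0,0,0,0,0],[0,0,0,0,0,0,0],[0,0,0,0,0,0,0],[0,0,0,0,0,0,0]]]'
python3 g.py pick grasp
```

```text
block top [ 0.49532967 -0.30944562  0.05887677] [0.07245426 0.08322341 0.23665213]
((489.673583984375, -314.73541259765625), (197.76771545410156, 36.1355094909668), 5.972423076629639)
t: 3.35
tool_pos: [0.4913, -0.3279, 0.0504]
orientation: [-1.582, -0.085, 0.074]
force: [0.4, -0.4, -0.3]
opening: 0.0932
t 3.35 st mm [ -69.4 -352.5   50.4] w [ 491.3 -327.9   50.4] F [ 0.4 -0.4 -0.3] open 0.0932 q [-0.67  0.25  1.7  -0.01  1.18 -0.77]
shift cm [ 0.06 -6.97  0.8 ] turn deg [ 0.74 -0.43  0.37]
shift cm [-0.    2.33  0.92] turn deg [ 0.74 -0.43  0.37]
```

```bash

python3 -m creep '[[[0,0,0.6,0.5,0.7,-0.4,0.3],[0,0,0.8,0.5,0,0,0],[0,0,0.8,0,0,0,0],[0,0,0,0,0,0,0],[0,0,0,0,0,0,0],[0,0,0,0,0,0,0],[0,0,0,0,0,0,0],[0,0,0,0,0,0,0]]]'
python3 g.py grasp
```

```text
t: 4.15
tool_pos: [0.4915, -0.3175, 0.0283]
orientation: [-1.57, -0.088, 0.083]
force: [0.3, 0.6, 0.1]
opening: 0.0932
t 4.15 st mm [ -68.  -342.2   28.3] w [ 491.5 -317.5   28.3] F [0.3 0.6 0.1] open 0.0932 q [-0.66  0.27  1.71  0.    1.15 -0.77]
shift cm [-0.12  0.13 -0.13] turn deg [0.08 0.06 0.16]
```

```bash

python3 -m creep '[[[0,-0.1,0.5,-0.1,0,0,0],[0,0,0,0,0,0,0],[0.6,0,0,0,0,0,0],[1,0,0,0,0,0,0],[1,0,0,0,0,0,0],[1,0,0,0,0,0,0],[1,0,0,0,0,0,0],[1,0,0,0,0,0,0]]]' 30
python3 g.py grasp
```

```text
t: 4.95
tool_pos: [0.4908, -0.3192, 0.0234]
orientation: [-1.571, -0.088, 0.083]
force: [-0.6, -0.2, 0.2]
opening: 0.0496
t 4.95 st mm [ -68.9 -343.8   23.4] w [ 490.8 -319.2   23.4] F [-0.6 -0.2  0.2] open 0.0496 q [-0.66  0.28  1.71  0.    1.14 -0.77]
shift cm [-0.03 -0.36  0.02] turn deg [0.13 0.04 0.2 ]
```

```bash

python3 -m creep '[[[1,0,0,0,0,0,0],[1,0,0,0,0,0,0],[1,0,0,0,0,0,0],[1,0,-1,0,0,0,0],[1,0,-2,0,0,0,0],[1,0,-2,0,0,0,0],[1,0,0,0,0,0,0],[1,0,0,0,0,0,0]]]'
python3 g.py over place
```

```text
t: 5.75
tool_pos: [0.4893, -0.318, 0.0746]
orientation: [-1.569, -0.086, 0.085]
force: [-0.7, 0.2, -3.1]
opening: 0.04
t 5.75 st mm [ -70.3 -342.4   74.6] w [ 489.3 -318.    74.6] F [-0.7  0.2 -3.1] open 0.04 q [-0.66  0.21  1.69  0.    1.24 -0.77]
shift cm [ 7.06 -4.52 42.24] turn deg [-0.02  0.04  0.05]
shift cm [ 7.05  4.58 42.03] turn deg [-0.02  0.04  0.05]
```

```bash

python3 -m creep '[[[1,0.5,-4,0,0,0,0],[1,1,-4.5,0,0,0,0],[1,1,-4.5,0,0,0,0],[1,1,-4.5,0.5,0,0,0],[1,1,-3.5,2,0,0,0],[1,0.5,-1,4,0,0,0],[1,0.5,0,4,0,0,0],[1,0.5,0,4,0,0,0]]]'
python3 g.py over
```

```text
t: 6.55
tool_pos: [0.5315, -0.1659, 0.2927]
orientation: [-1.559, -0.071, 0.087]
force: [0.2, 0.9, -2.3]
opening: 0.0398
t 6.55 st mm [ -11.9 -195.7  292.7] w [ 531.5 -165.9  292.7] F [ 0.2  0.9 -2.3] open 0.0398 q [-0.4   0.01  1.5   0.    1.65 -0.5 ]
shift cm [ 1.15 17.55 27.4 ] turn deg [-0.61 -0.44 -0.57]
```

```bash

python3 -m creep '[[[1,0.2,-0.5,4,0,0,0],[1,0.2,0,4,0,0,0],[1,0.2,0,4,0,0,0],[1,0.2,0,4,0,0,0],[1,0.2,0,4,-0.5,-0.4,-0.5],[1,0.2,0,4,0,0,0],[1,0,0,2,0,0,0],[1,0,0,0,0,0,0]]]'
python3 g.py over
```

```text
t: 7.35
tool_pos: [0.5125, 0.1092, 0.2907]
orientation: [-1.564, -0.079, 0.097]
force: [-0.7, -1.0, -2.0]
opening: 0.04
t 7.35 st mm [ -1.1  79.7 290.7] w [512.5 109.2 290.7] F [-0.7 -1.  -2. ] open 0.04 q [ 0.11 -0.08  1.59  0.01  1.64 -0.  ]
shift cm [ 0.3  17.07 -0.07] turn deg [-0.31  0.23 -0.64]
```

```bash

python3 -m creep '[[[1,0.1,0,1.2,-0.3,0.2,-0.6],[1,0,3,0,0,0,0],[1,0,4,0,0,0,0],[1,0,4,0,0,0,0],[1,0,4,0,0,0,0],[1,0,3,0,0,0,0],[1,0,0,0,0,0,0],[1,0,0,0,0,0,0]]]'
python3 g.py over place
```

```text
t: 8.15
tool_pos: [0.511, 0.1158, 0.1003]
orientation: [-1.572, -0.081, 0.088]
force: [-0.1, -0.8, -2.7]
opening: 0.0398
t 8.15 st mm [ -1.8  86.5 100.3] w [511.  115.8 100.3] F [-0.1 -0.8 -2.7] open 0.0398 q [ 0.13  0.03  1.83 -0.    1.28  0.02]
shift cm [ 0.17 -1.97 -0.65] turn deg [ 0.17 -0.05 -0.29]
shift cm [ 0.22  7.13 -0.82] turn deg [ 0.17 -0.05 -0.29]
```

```bash

python3 -m creep '[[[1,0.1,2,0.4,0.2,0,-0.3],[1,0,2,0.1,0,0,0],[1,0,2,0.1,0,0,0],[1,0,1,0,0,0,0],[1,0,0,0,0,0,0],[1,0,0,0,0,0,0],[1,0,0,0,0,0,0],[1,0,0,0,0,0,0]]]'
python3 g.py place
python3 - <<'E'
from h import *
c=cam("wrist");save(c,"pics/w2.png");np.savez("w2.npz",**c)
E
```

```text
t: 8.95
tool_pos: [0.523, 0.121, 0.0434]
orientation: [-1.568, -0.099, 0.066]
force: [0.6, 0.1, -1.5]
opening: 0.0396
t 8.95 st mm [10.6 90.3 43.4] w [523.  121.   43.4] F [ 0.6  0.1 -1.5] open 0.0396 q [ 0.13  0.12  1.86 -0.    1.14  0.03]
shift cm [-1.08  1.42 -1.24] turn deg [-0.02 -0.16  1.19]
```

View pics/w2.png

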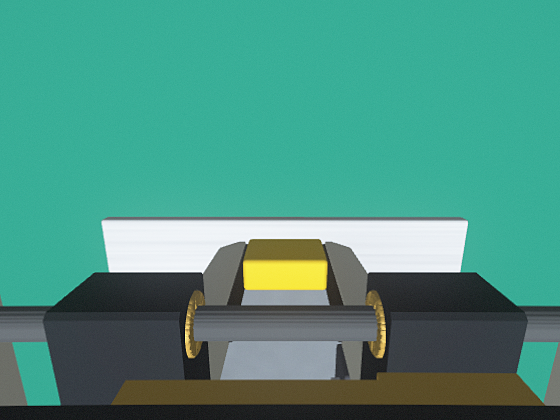

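The wrist view shows the straightedge held square, with its block at (285,265) between the pads. I'll correct the x offset and roll, then lower.

```bash

python3 -m creep '[[[1,-0.5,0,0,0,-0.1,1.2],[1,-0.5,0.5,0,0,0,0],[1,0,0.7,0,0,0,0],[1,0,0,0,0,0,0],[1,0,0,0,0,0,0],[1,0,0,0,0,0,0],[1,0,0,0,0,0,0],[1,0,0,0,0,0,0]]]'
python3 g.py place
```

```text
t: 9.8
tool_pos: [0.5122, 0.1199, 0.0307]
orientation: [-1.569, -0.083, 0.086]
force: [0.6, 0.8, -1.4]
opening: 0.0398
t 9.8 st mm [-0.3 90.5 30.7] w [512.2 119.9  30.7] F [ 0.6  0.8 -1.4] open 0.0398 q [0.13 0.13 1.87 0.   1.14 0.02]
shift cm [ 0.03  0.17 -1.25] turn deg [-0.02 -0.04 -0.09]
```

```bash

python3 -m creep '[[[1,0,0.4,0,0,0,0],[1,0,0.3,0,0,0,0],[1,0,0,0,0,0,0],[1,0,0,-0.4,0,0,0],[1,0,0,-0.3,0,0,0],[1,0,0,-0.2,0,0,0],[1,0,0,0,0,0,0],[1,0,0,0,0,0,0]]]'
python3 g.py place
```

```text
t: 10.6
tool_pos: [0.514, 0.1101, 0.0237]
orientation: [-1.569, -0.084, 0.084]
force: [-0.1, 0.1, -1.5]
opening: 0.0403
t 10.6 st mm [ 0.5 80.5 23.7] w [514.  110.1  23.7] F [-0.1  0.1 -1.5] open 0.0403 q [0.11 0.14 1.88 0.   1.13 0.01]
shift cm [-0.05 -0.53 -0.25] turn deg [-0.03 -0.05 -0.01]
```

```bash

python3 -m creep '[[[1,0,0.1,0,0,0,0],[1,0,0,-0.15,0,0,0],[1,0,0,-0.15,0,0,0],[1,0,0,0,0,0,0],[1,0,0,0,0,0,0],[1,0,0,0,0,0,0],[1,0,0,0,0,0,0],[1,0,0,0,0,0,0]]]'
python3 g.py place
```

```text
t: 11.4
tool_pos: [0.5144, 0.1076, 0.0235]
orientation: [-1.568, -0.084, 0.084]
force: [0.2, 0.4, -0.9]
opening: 0.0396
t 11.4 st mm [ 0.6 78.  23.5] w [514.4 107.6  23.5] F [ 0.2  0.4 -0.9] open 0.0396 q [ 0.11  0.14  1.88  0.    1.13 -0.  ]
shift cm [-0.06 -0.55  0.  ] turn deg [-0.07 -0.04  0.01]
```

```bash

python3 -m creep '[[[1,0,0.1,-0.15,0,0,0],[1,0,0,0,0,0,0],[1,0,0,0,0,0,0],[1,0,0,-0.15,0,0,0],[1,0,0,0,0,0,0],[1,0,0,0,0,0,0],[1,0,0,-0.1,0,0,0],[1,0,0,0,0,0,0]]]'
python3 g.py place
```

```text
t: 12.2
tool_pos: [0.5145, 0.1075, 0.0236]
orientation: [-1.561, -0.084, 0.084]
force: [-0.1, 1.1, -0.5]
opening: 0.0398
t 12.2 st mm [ 0.7 77.9 23.6] w [514.5 107.5  23.6] F [-0.1  1.1 -0.5] open 0.0398 q [ 0.1   0.14  1.88  0.01  1.13 -0.01]
shift cm [-0.07 -0.54  0.01] turn deg [-0.46 -0.04  0.01]
```

```bash

python3 -m creep '[[[1,0,0.1,-0.3,-0.4,0,0],[1,0,0,-0.3,0,0,0],[1,0,0,-0.3,0,0,0],[0.8,0,0,-0.1,0,0,0],[0.3,0,0,0,0,0,0],[0.3,0,0,0,0,0,0],[0.3,0,0,0,0,0,0],[0.3,0,0,0,0,0,0]]]'
python3 g.py place
python3 - <<'E'
from h import *
c=cam("top");save(c,"pics/t3.png");np.savez("t3.npz",**c);c=cam("scene");np.savez("s3.npz",**c)
f=cv2.resize(c["frame"][160:300,200:400],(800,560),interpolation=cv2.INTER_CUBIC);cv2.imwrite("pics/s3.png",f[:,:,::-1])
E
```

```text
t: 13.0
tool_pos: [0.5152, 0.1058, 0.024]
orientation: [-1.555, -0.085, 0.083]
force: [-0.0, 1.1, 0.1]
opening: 0.0642
t 13.0 st mm [ 1.2 76.1 24. ] w [515.2 105.8  24. ] F [-0.   1.1  0.1] open 0.0642 q [ 0.09  0.13  1.88  0.02  1.13 -0.02]
shift cm [-0.12 -0.5   0.2 ] turn deg [-0.84 -0.06  0.08]
```

View pics/s3.png

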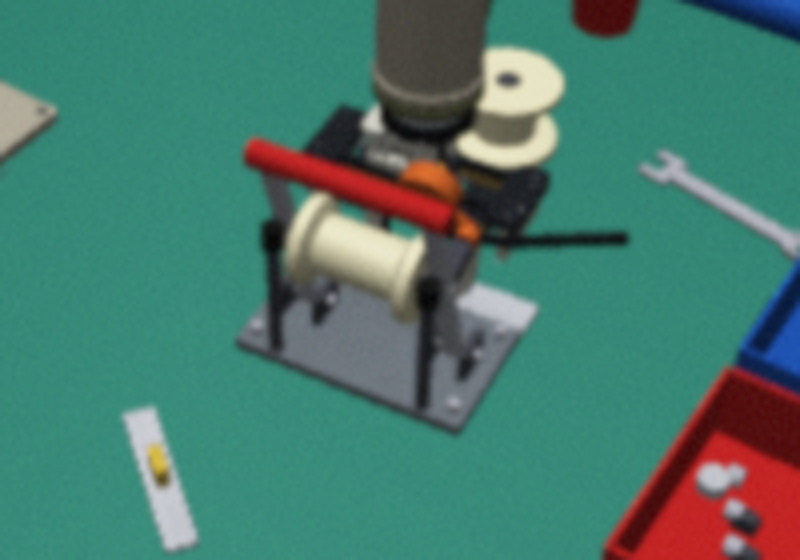

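The crop shows the straightedge's end (500,300) up against the base's edge, and the frame still leaning. I'll back off upward and measure.

```bash

python3 -m creep '[[[0.3,0,0,0.1,-0.4,0,0],[0.3,0,-0.5,0.1,-0.4,0,0],[0.3,0,-1,0.1,0,0,0],[0.3,0,-2,0.2,0,0,0],[0.3,0,-2,0.5,0,0,0],[0.3,0,-3,2,0,0,0],[0.3,0,-3,4,0,0,0],[0.3,0,-2,4,0,0,0]]]'
python3 g.py place
cat > m.py <<'E'
import sys
from h import *
for n in sys.argv[2:]:
    c=cam(n);np.savez(f"{n}{sys.argv[1]}.npz",**c);save(c,f"pics/{n}{sys.argv[1]}.png");P=pts(c);q=tost(P)*1000
    hsv=cv2.cvtColor(c["frame"],cv2.COLOR_RGB2HSV).astype(int);v=hsv[...,2]
    near=(abs(q[...,0])<140)&(q[...,1]>-90)&(q[...,1]<130)
    def rect(name,m,z):
        k,l,s,_=cv2.connectedComponentsWithStats(m.astype(np.uint8))
        for i in range(1,k):
            if s[i,4]<20: continue
            ct,_=cv2.findContours((l==i).astype(np.uint8),cv2.RETR_EXTERNAL,cv2.CHAIN_APPROX_NONE)
            g=tost(plane(c,ct[0].reshape(-1,2),z))[:,:2]*1000;r=cv2.minAreaRect(g.astype(np.float32))
            print(n,name,s[i,4],'c',np.round(r[0],1),'sz',np.round(r[1],1),'ang',round(r[2],2),'z',np.round(np.median(q[l==i,2])))
    green=(hsv[...,0]>65)&(hsv[...,0]<95)&(hsv[...,1]>100)
    rect('light',near&(hsv[...,1]<60)&(v>165)&(q[...,2]<20),.008)
    rect('base',near&(hsv[...,1]<90)&~green&(v<=165)&(q[...,2]<18)&(q[...,2]>6),.012)
    rect('yel',near&(hsv[...,0]>20)&(hsv[...,0]<32)&(hsv[...,1]>130)&(q[...,2]<60),.038)
    r=near&((hsv[...,0]<5)|(hsv[...,0]>174))&(hsv[...,1]>150)&(q[...,2]>120)
    rect('red',r,.21);print('redpts',np.round(np.median(q[r],axis=0),1))
    o=near&(hsv[...,0]>6)&(hsv[...,0]<18)&(hsv[...,1]>170)&(q[...,2]>60);print('orange',np.round(np.percentile(q[o],[5,50,95],axis=0)).tolist())
E
python3 m.py 4 top scene
```

```text
t: 13.9
tool_pos: [0.5014, 0.2144, 0.1644]
orientation: [-1.572, -0.076, 0.082]
force: [1.3, 0.5, -0.5]
opening: 0.0652
t 13.9 st mm [ -0.7 185.5 164.4] w [501.4 214.4 164.4] F [ 1.3  0.5 -0.5] open 0.0652 q [ 0.31  0.03  1.72 -0.    1.4   0.21]
shift cm [  0.21  13.56 -10.72] turn deg [ 0.13 -0.44 -0.2 ]
top light 496 c [ 0.8 77.7] sz [ 37.1 200. ] ang 89.94 z 8.0
top base 794 c [1.8 3.3] sz [202.5 120.1] ang 1.49 z 12.0
top yel 37 c [-0.7 77.7] sz [35.6 11.8] ang 2.4 z 38.0
top red 300 c [  1.1 -56.3] sz [ 17.9 158.2] ang 89.71 z 221.0
redpts [ -1.2 -55.9 220.8]
orange [[13.0, 5.0, 141.0], [33.0, 15.0, 183.0], [65.0, 25.0, 190.0]]
scene light 136 c [63.7 81.4] sz [35.8 68.3] ang 81.8 z 7.0
scene base 1083 c [0.7 3.8] sz [200.8 136.5] ang 0.0 z 11.0
scene red 348 c [ -4.5 -51.4] sz [163.   30.2] ang 0.15 z 219.0
redpts [  6.4 -61.3 218.9]
orange [[18.0, 3.0, 141.0], [38.0, 10.0, 180.0], [67.0, 18.0, 188.0]]
```

Straightedge now measures (0.8, 77.7) mm in stand axes, angle ≈0, bottom flat (z 8). Now I'll tilt the tool 30° away from the stand for the kickstand press and use the wrist view to check the seam.

```bash
sed -i "/^s=st/i a=np.deg2rad(30);td=-ey*np.sin(a)+np.array([0,0,-np.cos(a)]);RK=axes(ex,td)\ndef tip(x,y,z): return (tow([x/1e3,y/1e3,z/1e3])-.011*td,RK)\nT['look']=tip(60,110,160);T['pre']=tip(147,36,180);T['k1']=tip(147,38,150);T['k2']=tip(140,48,115);T['k3']=tip(134,60,80)" g.py
python3 -m creep '[[[0.3,0,0,0,-7.5,0,0],[0.3,1,0,0,-7.5,0,0],[0.3,1,0,0,-7.5,0,0],[0.6,1,0,0,-7.5,0,0],[1,1,0,0,0,0,0],[1,0,0,0,0,0,0],[1,0,0,0,0,0,0],[1,0,0,0,0,0,0]]]'
python3 g.py look pre
python3 -c "
from h import *
c=cam('wrist');save(c,'pics/w5.png');np.savez('w5.npz',**c)"
```

```text
t: 14.8
tool_pos: [0.5444, 0.2208, 0.1715]
orientation: [-2.113, -0.115, 0.054]
force: [1.0, 0.1, 0.9]
opening: 0.0296
t 14.8 st mm [ 42.7 187.3 171.5] w [544.4 220.8 171.5] F [1.  0.1 0.9] open 0.0296 q [ 0.59  0.37  1.41 -0.48  1.62  0.53]
shift cm [ 1.76  3.89 -6.03] turn deg [ 1.2  -0.39  0.27]
shift cm [ 10.5    6.06 -13.34] turn deg [ 1.2  -0.39  0.27]
```

View pics/w5.png

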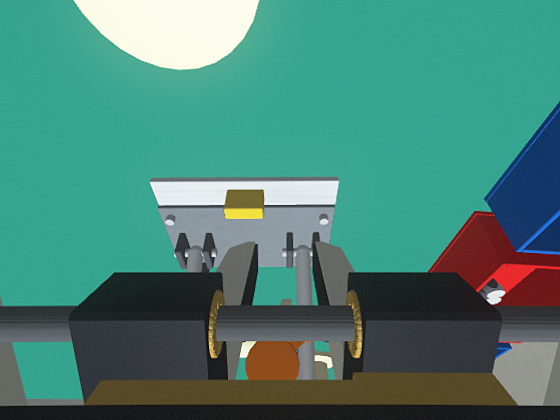

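The wrist view shows the straightedge (rows 178–206) meeting the base along one uniform thin dark line (row 207, the base's 4 mm step), ends level at columns 152/338. It's flush. Moving to above the leg.

```bash

python3 -m creep '[[[1,3,0,0,1,0,0],[1,4,0,0,0,0,0],[1,3,0,-3,0,0,0],[1,0.5,0,-4,0,0,0],[1,0,0,-4,0,0,0],[1,0,0,-2,0,0,0],[1,0,0,0,0,0,0],[1,0,0,0,0,0,0]]]'
python3 g.py pre k1 k3
```

```text
t: 15.65
tool_pos: [0.6613, 0.1124, 0.2413]
orientation: [-2.091, -0.11, 0.052]
force: [0.2, -0.2, -0.4]
opening: 0.0005
t 15.65 st mm [147.2  66.8 241.3] w [661.3 112.4 241.3] F [ 0.2 -0.2 -0.4] open 0.0005 q [ 0.36  0.43  1.2  -0.51  1.64  0.26]
shift cm [-0.04  5.75  0.39] turn deg [-0.04 -0.61  0.17]
shift cm [-0.06  8.25  2.06] turn deg [-0.04 -0.61  0.17]
shift cm [-1.43 13.22  7.45] turn deg [-0.04 -0.61  0.17]
```

```bash

python3 -m creep '[[[1,0,2,0.1,0,-0.5,0],[1,0,2,0.2,0,0,0],[1,0,1.7,0,0,0,0],[1,0,0,0,0,0,0],[1,0,0,0,0,0,0],[1,0,0,0,0,0,0],[1,0,0,0,0,0,0],[1,0,0,0,0,0,0]]]'
python3 g.py pre k1 k2 k3
python3 -c "
from h import *
c=cam('scene');f=cv2.resize(c['frame'][140:280,220:420],(800,560),interpolation=cv2.INTER_CUBIC);cv2.imwrite('pics/s6.png',f[:,:,::-1])"
```

```text
t: 16.45
tool_pos: [0.6612, 0.0971, 0.1864]
orientation: [-2.087, -0.124, 0.07]
force: [-0.3, 0.2, 1.1]
opening: 0.0007
t 16.45 st mm [145.4  51.7 186.4] w [661.2  97.1 186.4] F [-0.3  0.2  1.1] open 0.0007 q [ 0.34  0.44  1.28 -0.51  1.54  0.27]
shift cm [ 0.15  0.24 -1.04] turn deg [-0.27  0.45  0.33]
shift cm [0.15 2.75 0.62] turn deg [-0.27  0.45  0.33]
shift cm [-0.55  5.29  3.23] turn deg [-0.27  0.45  0.33]
shift cm [-1.14  7.73  6.01] turn deg [-0.27  0.45  0.33]
```

View pics/s6.png

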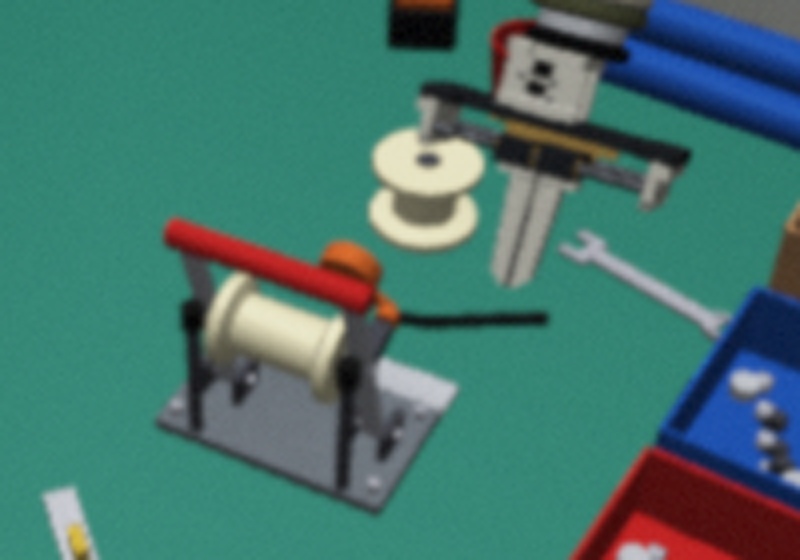

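The scene crop shows the closed fingers' tip (512,285) above and slightly to the +y side of the leg (400–545, 318). I'll shift over the leg, then press.

```bash

python3 -m creep '[[[1,0.1,0,-0.9,-0.2,0.4,0.3],[1,0,0,0,0,0,0],[1,0,0.8,0.5,0,0,0],[1,0,0.8,0.5,0,0,0],[1,0,0.8,0.5,0,0,0],[1,0,0,0,0,0,0],[1,0,0,0,0,0,0],[1,0,0,0,0,0,0]]]'
python3 g.py k1 k2 k3
python3 m.py 7 scene | tail -1
```

```text
t: 17.3
tool_pos: [0.6639, 0.0902, 0.1613]
orientation: [-2.09, -0.115, 0.064]
force: [0.5, 0.0, 1.2]
opening: 0.0003
t 17.3 st mm [147.3  44.5 161.3] w [663.9  90.2 161.3] F [0.5 0.  1.2] open 0.0003 q [ 0.33  0.47  1.3  -0.51  1.5   0.29]
shift cm [-0.03  0.2  -0.  ] turn deg [-0.08 -0.04  0.11]
shift cm [-0.74  2.74  2.61] turn deg [-0.08 -0.04  0.11]
shift cm [-1.35  5.17  5.4 ] turn deg [-0.08 -0.04  0.11]
orange [[19.0, 2.0, 140.0], [41.0, 8.0, 182.0], [68.0, 17.0, 191.0]]
```

```bash

python3 -m creep '[[[1,-0.1,0.6,0.6,0,0,0],[1,-0.2,0.7,0.7,0,0,0],[1,-0.2,0.7,0.7,0,0,0],[1,-0.2,0.7,0.7,0,0,0],[1,0,0,0,0,0,0],[1,0,0,0,0,0,0],[1,0,0,0,0,0,0],[1,0,0,0,0,0,0]]]'
python3 g.py k2 k3
python3 m.py 8 scene | tail -1
python3 - <<'E'
from h import *
c=dict(np.load("scene8.npz"));f=cv2.resize(c['frame'][140:280,220:420],(800,560),interpolation=cv2.INTER_CUBIC);cv2.imwrite('pics/s8.png',f[:,:,::-1])
E
```

```text
t: 18.15
tool_pos: [0.6547, 0.1007, 0.1208]
orientation: [-2.09, -0.115, 0.065]
force: [-1.1, 1.0, 0.3]
opening: 0.0005
t 18.15 st mm [139.3  56.  120.8] w [654.7 100.7 120.8] F [-1.1  1.   0.3] open 0.0005 q [ 0.34  0.49  1.34 -0.51  1.45  0.34]
shift cm [ 0.07 -0.2  -0.4 ] turn deg [-0.1   0.    0.09]
shift cm [-0.54  2.24  2.38] turn deg [-0.1   0.    0.09]
orange [[38.0, -1.0, 142.0], [60.0, 5.0, 189.0], [73.0, 14.0, 201.0]]
```

View pics/s8.png

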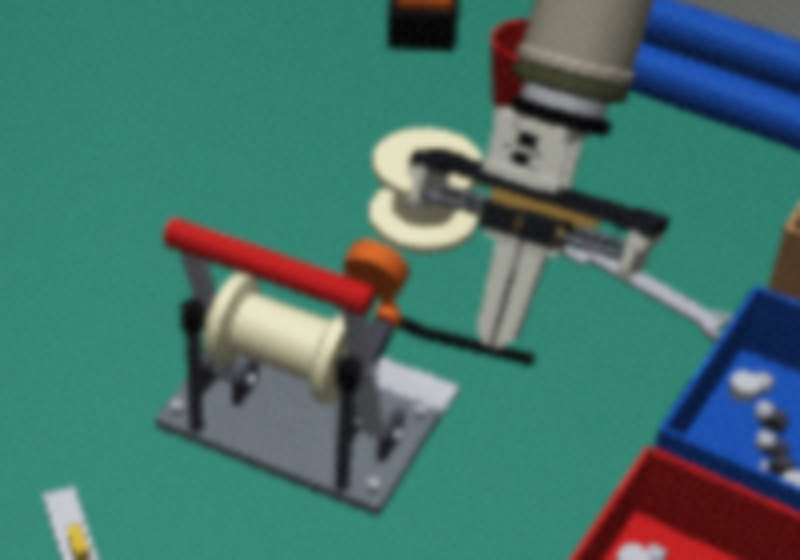

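The leg is going down under the finger, with the tumbler (375,262) nearing the top. Continue to and past k3.

```bash

python3 -m creep '[[[1,-0.1,0.6,0.6,0,0,0],[1,-0.1,0.6,0.6,0,0,0],[1,-0.2,0.6,0.6,0,0,0],[1,-0.2,0.6,0.6,0,0,0],[1,-0.3,0.4,0.4,0,0,0],[1,0,0,0,0,0,0],[1,0,0,0,0,0,0],[1,0,0,0,0,0,0]]]'
python3 g.py k3
python3 m.py 9 scene | tail -1
```

```text
t: 19.0
tool_pos: [0.6431, 0.1099, 0.0783]
orientation: [-2.091, -0.113, 0.066]
force: [-0.6, 0.4, -0.1]
opening: 0.0006
t 19.0 st mm [128.9  66.4  78.3] w [643.1 109.9  78.3] F [-0.6  0.4 -0.1] open 0.0006 q [ 0.36  0.52  1.38 -0.51  1.4   0.39]
shift cm [ 0.51 -0.93 -0.64] turn deg [-0.05  0.01 -0.01]
orange [[67.0, 4.0, 141.0], [99.0, 10.0, 171.0], [120.0, 18.0, 184.0]]
```

The tumbler has thrown over (orange centre now at x=99, was 33). Retreat outward and up, then square the tool for the bar.

```bash
sed -i "/^s=st/i RB=axes(-ey,d)\nT['bpre']=(tow([0,-.056,.30]),RB);T['bar']=(tow([0,-.056,.202]),RB)" g.py
python3 -m creep '[[[1,1.5,0,0,0,0,0],[1,1.5,-1,0.5,0,0,0],[1,1,-3,0,0,0,0],[1,0,-4.5,0,0,0,0],[1,0,-4.5,0,0,0,0],[1,0,-4.5,0,0,0,0],[0.7,0,-4.5,0,0,0,0],[0.5,0,0,0,0,0,0]]]'
python3 g.py bpre
python3 m.py 10 top scene
```

```text
t: 19.85
tool_pos: [0.6718, 0.2297, 0.2749]
orientation: [-2.09, -0.109, 0.063]
force: [0.7, -0.4, 1.0]
opening: 0.0121
t 19.85 st mm [170.3 182.4 274.9] w [671.8 229.7 274.9] F [ 0.7 -0.4  1. ] open 0.0121 q [ 0.5   0.62  0.89 -0.49  1.82  0.31]
shift cm [-16.94   9.72 -21.98] turn deg [23.44 87.57 23.35]
top light 458 c [ 1.  77.8] sz [200.4  37. ] ang 0.07 z 8.0
top base 43 c [89.9 48.1] sz [35.8 22.9] ang 89.76 z 11.0
top base 835 c [-12.5   5.4] sz [178.1 120.7] ang 3.49 z 12.0
top yel 39 c [-0.7 78. ] sz [35.6 12.3] ang 2.4 z 38.0
top red 301 c [  1.  -56.2] sz [ 18.3 158.2] ang 89.92 z 221.0
redpts [ -1.5 -55.9 220.9]
orange [[63.0, 7.0, 140.0], [92.0, 16.0, 177.0], [116.0, 25.0, 187.0]]
scene light 136 c [63.7 81.4] sz [35.8 68.3] ang 81.8 z 7.0
scene base 1090 c [ 1.1 12.6] sz [153.  200.6] ang 89.33 z 11.0
scene red 336 c [ -4.5 -53.1] sz [ 27.2 163.1] ang 89.9 z 219.0
redpts [  3.1 -61.9 218.9]
orange [[67.0, 4.0, 142.0], [100.0, 10.0, 172.0], [120.0, 18.0, 183.0]]
```

```bash
python3 - <<'E'
from h import *
c=dict(np.load("scene10.npz"));f=cv2.resize(c['frame'][140:280,220:420],(800,560),interpolation=cv2.INTER_CUBIC);cv2.imwrite('pics/s10.png',f[:,:,::-1])
E
```

```text
(no output)
```

View pics/s10.png

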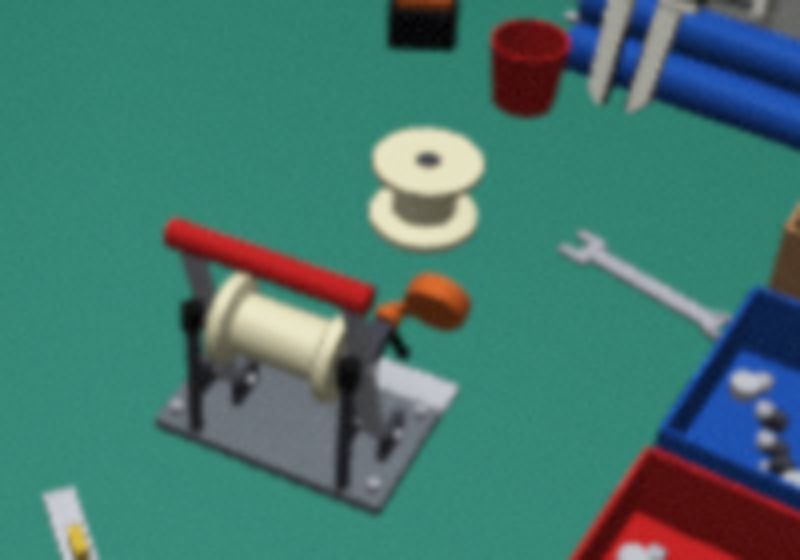

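The tumbler is over to the +x side (437,300) and the leg is hanging. I'll check by projection that it sits at the 1.80 stop.

```bash
python3 - <<'E'
from h import *
def fr(p,th): x,y,z=p;return np.array([x,y*np.cos(th)+z*np.sin(th),30+z*np.cos(th)-y*np.sin(th)])/1e3
def proj(c,X):
    return cv2.projectPoints(np.array(X),cv2.Rodrigues(np.array(c["R"]))[0],np.array(c["t"]),np.array(c["intrinsics"]),np.array(c["dist_coeffs"]))[0].reshape(-1,2)
for n in("top","scene"):
    c=dict(np.load(f"{n}10.npz"));hsv=cv2.cvtColor(c["frame"],cv2.COLOR_RGB2HSV);c0=dict(np.load(f"{n}0.npz" if n=="scene" else "top0.npz"))
    h=hsv.astype(int);o=(h[...,0]>6)&(h[...,0]<18)&(h[...,1]>170);q=tost(pts(c))*1000;o&=(abs(q[...,0])<150)&(abs(q[...,1])<60);print(n,'orange px x,y range',np.percentile(np.argwhere(o)[:,::-1],[0,50,100],axis=0).tolist())
    for a in(1.4,1.6,1.8):
        e=.14-a;L=[tow(fr([65+r*np.cos(e),44+34*r/109,94+r*np.sin(e)],-.3)) for r in(40,75,109)]
        uv=proj(c,L);print(n,a,np.round(uv,1).tolist(),'V',[int(hsv[int(round(v)),int(round(u)),2]) for u,v in uv], 'crop' if n=="scene" else '',np.round((uv-[220,140])*4).tolist())
c=dict(np.load("top10.npz"));f=cv2.resize(c['frame'][150:240,230:320],(560,560),interpolation=cv2.INTER_CUBIC);cv2.imwrite('pics/t10.png',f[:,:,::-1])
E
```

```text
top orange px x,y range [[67.0, 158.0], [265.0, 167.0], [269.0, 273.0]]
top 1.4 [[260.3, 175.9], [254.5, 174.8], [249.2, 173.7]] V [155, 144, 136]  [[161.0, 144.0], [138.0, 139.0], [117.0, 135.0]]
top 1.6 [[260.4, 178.3], [254.7, 179.1], [249.5, 180.0]] V [143, 160, 202]  [[162.0, 153.0], [139.0, 157.0], [118.0, 160.0]]
top 1.8 [[260.6, 180.6], [255.2, 183.5], [250.1, 186.1]] V [39, 78, 56]  [[162.0, 163.0], [141.0, 174.0], [120.0, 184.0]]
scene orange px x,y range [[315.0, 209.0], [328.0, 215.0], [336.0, 220.0]]
scene 1.4 [[322.9, 224.3], [328.0, 228.2], [332.7, 231.7]] V [137, 137, 137] crop [[411.0, 337.0], [432.0, 353.0], [451.0, 367.0]]
scene 1.6 [[320.6, 223.8], [323.8, 227.2], [326.7, 230.3]] V [125, 135, 135] crop [[402.0, 335.0], [415.0, 349.0], [427.0, 361.0]]
scene 1.8 [[318.2, 222.9], [319.5, 225.6], [320.6, 228.1]] V [37, 26, 50] crop [[393.0, 332.0], [398.0, 343.0], [402.0, 353.0]]
```

View pics/t10.png

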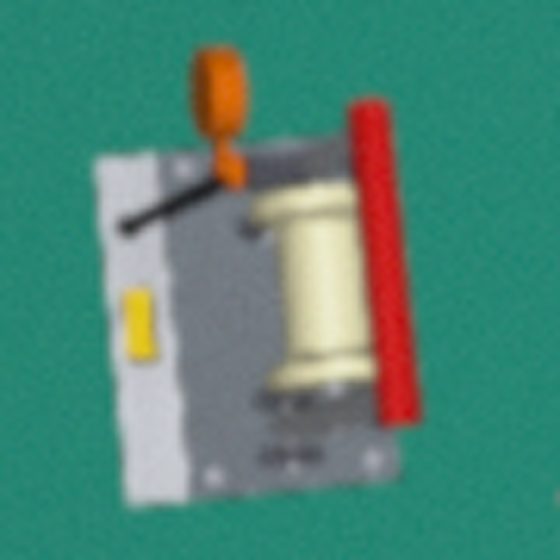

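Both views have dark leg pixels exactly where 1.80 predicts (and none at 1.4/1.6). The top crop shows the straightedge flush with no green gap, ends level. On to the bar.

```bash

python3 -m creep '[[[0.5,-1,-1,0,8,0,0],[0.5,-2,-1,0,8,0,0],[0.5,-2,-1,0,8,0,0],[0.5,-2,0,0,6,0,0],[0.5,0,0,0,0,8,0],[0.5,0,0,0,0,8,0],[0.5,0,0,0,0,8,0],[0.5,0,0,0,0,8,0]]]'
python3 -m creep '[[[0.5,0,0,0,0,8,0],[0.5,0,0,0,0,8,0],[0.5,0,0,0,0,8,0],[0.5,0,0,0,0,8,0],[0.5,0,0,0,0,8,0],[0.5,0,0,0,0,8,0],[0.5,0,0,0,0,8,0],[0.5,0,0,0,0,0,0]]]'
python3 g.py bpre
```

```text
t: 20.75
tool_pos: [0.5911, 0.2223, 0.2736]
orientation: [-1.539, 0.412, -0.347]
force: [0.0, 1.3, 0.1]
opening: 0.0462
t: 21.55
tool_pos: [0.5844, 0.2119, 0.2531]
orientation: [-1.281, 1.222, -1.138]
force: [0.7, -0.1, 0.4]
opening: 0.0463
t 21.55 st mm [ 81.4 174.1 253.1] w [584.4 211.9 253.1] F [ 0.7 -0.1  0.4] open 0.0463 q [0.26 0.24 1.32 0.02 1.64 1.78]
shift cm [23.43 -4.31 -7.11] turn deg [ 3.87 -3.3  -0.32]
```

```bash

python3 -m creep '[[[0.5,0,-3,-1,3.8,-3,-0.3],[0.5,2,-3,-1.5,0,0,0],[0.5,4,-0.5,-1.5,0,0,0],[0.5,4,0,-1.5,0,0,0],[0.5,4,0,-1,0,0,0],[0.5,4,0,0,0,0,0],[0.5,3,0,0,0,0,0],[0.5,0,0,0,0,0,0]]]'
python3 g.py bpre bar
```

```text
t: 22.35
tool_pos: [0.5397, -0.0146, 0.3058]
orientation: [-1.29, 1.119, -1.099]
force: [-0.1, 0.1, -0.3]
opening: 0.0464
t 22.35 st mm [ 12.6 -46.2 305.8] w [539.7 -14.6 305.8] F [-0.1  0.1 -0.3] open 0.0464 q [-0.12 -0.03  1.52 -0.01  1.67  1.31]
shift cm [ 0.94  0.61 -1.28] turn deg [1.21 1.77 0.13]
shift cm [ 0.92 10.41 -1.07] turn deg [1.21 1.77 0.13]
```

```bash

python3 -m creep '[[[0.35,0.5,1,-0.6,1.2,1.7,0],[0.35,0.4,2,-0.6,0,0,0],[0.35,0,2,0,0,0,0],[0.35,0,0,0,0,0,0],[0.35,0,0,0,0,0,0],[0.35,0,0,0,0,0,0],[0.35,0,0,0,0,0,0],[0.35,0,0,0,0,0,0]]]'
python3 g.py bar
```

```text
t: 23.15
tool_pos: [0.5267, -0.0249, 0.2523]
orientation: [-1.267, 1.12, -1.116]
force: [0.1, 0.1, -0.1]
opening: 0.0606
t 23.15 st mm [ -1.4 -55.1 252.3] w [526.7 -24.9 252.3] F [ 0.1  0.1 -0.1] open 0.0606 q [-0.14 -0.07  1.65 -0.    1.56  1.3 ]
shift cm [0.09 5.03 0.16] turn deg [ 0.18  0.85 -0.02]
```

```bash

python3 -m creep '[[[0.35,0.1,1.2,0.1,0,0.8,0],[0.35,0,1.4,0,0,0,0],[0.35,0,1.4,0,0,0,0],[0.35,0,1,0,0,0,0],[0.35,0,0,0,0,0,0],[0.35,0,0,0,0,0,0],[0.35,0,0,0,0,0,0],[0.35,0,0,0,0,0,0]]]'
python3 g.py bar
```

```text
t: 23.95
tool_pos: [0.5277, -0.0257, 0.1975]
orientation: [-1.261, 1.132, -1.127]
force: [0.2, 0.6, -0.5]
opening: 0.0605
t 23.95 st mm [ -0.6 -56.  197.5] w [527.7 -25.7 197.5] F [ 0.2  0.6 -0.5] open 0.0605 q [-0.15 -0.04  1.73 -0.    1.46  1.32]
shift cm [ 0.   -0.45  0.06] turn deg [ 0.22  0.01 -0.03]
```

```bash

python3 -m creep '[[[0.35,0,-0.5,0,0,0,0],[0.35,0,0,0,0,0,0],[1,0,0,0,0,0,0],[1,0,0,0,0,0,0],[1,0,0,0,0,0,0],[1,0,0,0,0,0,0],[1,0,0,0,0,0,0],[1,0,0,0,0,0,0]]]' 25
python3 g.py bar
```

```text
t: 24.75
tool_pos: [0.5287, -0.0247, 0.205]
orientation: [-1.258, 1.13, -1.127]
force: [-0.8, 6.3, 1.1]
opening: 0.0215
t 24.75 st mm [  0.6 -55.1 205. ] w [528.7 -24.7 205. ] F [-0.8  6.3  1.1] open 0.0215 q [-0.14 -0.05  1.72  0.    1.47  1.32]
shift cm [ 0.09  0.3  -0.06] turn deg [ 0.02  0.04 -0.1 ]
```

```bash

python3 -m creep '[[[1,-0.6,-0.15,0,0,0,0],[1,-0.8,-0.2,0,0,0,0],[1,-0.8,-0.2,0,0,0,0],[1,-0.8,-0.12,0,0,0,0],[1,-0.8,-0.08,0,0,0,0],[1,0,0,0,0,0,0],[1,0,0,0,0,0,0],[1,0,0,0,0,0,0]]]'
python3 g.py
python3 m.py 11 scene |grep -E "red"
```

```text
t: 25.55
tool_pos: [0.5254, 0.007, 0.2137]
orientation: [-1.266, 1.125, -1.143]
force: [1.1, -3.8, -0.0]
opening: 0.0213
t 25.55 st mm [  0.7 -23.2 213.7] w [525.4   7.  213.7] F [ 1.1 -3.8 -0. ] open 0.0213 q [-0.07 -0.07  1.72 -0.01  1.49  1.39]
scene red 160 c [ 32.5 -12.3] sz [29.  85.1] ang 84.0 z 226.0
redpts [ 43.3 -29.8 226.1]
```

```bash

python3 -m creep '[[[1,-0.7,0,0,0,0,0],[1,-0.7,0.05,0,0,0,0],[1,-0.6,0.05,0,0,0,0],[1,0,0,0,0,0,0],[1,0,0,0,0,0,0],[1,0,0,0,0,0,0],[1,0,0,0,0,0,0],[1,0,0,0,0,0,0]]]'
python3 g.py
python3 m.py 12 scene |grep -E "red|orange"
```

```text
t: 26.4
tool_pos: [0.5244, 0.0231, 0.2151]
orientation: [-1.266, 1.123, -1.15]
force: [0.7, -3.2, 0.2]
opening: 0.0211
t 26.4 st mm [  1.4  -7.1 215.1] w [524.4  23.1 215.1] F [ 0.7 -3.2  0.2] open 0.0211 q [-0.04 -0.07  1.72 -0.02  1.49  1.43]
scene red 158 c [32.2  5.2] sz [29.4 81.2] ang 85.03 z 227.0
redpts [ 42.4 -14.9 227.3]
orange [[69.0, 40.0, 135.0], [100.0, 43.0, 161.0], [119.0, 53.0, 177.0]]
```

```bash

python3 -m creep '[[[1,-0.4,0,0,0,0,0],[1,-0.3,0,0,0,0,0],[1,-0.1,0,0,0,0,0],[1,0,0,0,0,0,0],[1,0,0,0,0,0,0],[1,0,0,0,0,0,0],[1,0,0,0,0,0,0],[1,0,0,0,0,0,0]]]'
python3 g.py bar
python3 m.py 13 scene top
```

```text
t: 27.25
tool_pos: [0.5237, 0.0297, 0.2155]
orientation: [-1.267, 1.122, -1.153]
force: [-0.8, -4.9, 1.3]
opening: 0.021
t 27.25 st mm [  1.5  -0.5 215.5] w [523.7  29.7 215.5] F [-0.8 -4.9  1.3] open 0.021 q [-0.03 -0.07  1.72 -0.02  1.49  1.45]
shift cm [ 5.52  1.47 -0.1 ] turn deg [-0.17 -0.5   1.23]
scene light 41 c [-46.   69.6] sz [64.4 10.8] ang 0.19 z 8.0
scene light 102 c [71.5 80.2] sz [35.8 52.5] ang 81.8 z 7.0
scene base 1215 c [1.  1.3] sz [130.9 201. ] ang 89.72 z 11.0
scene red 151 c [32.8 11.5] sz [27.9 81.5] ang 84.92 z 227.0
redpts [ 39.9  -8.4 226.8]
orange [[71.0, 44.0, 135.0], [100.0, 47.0, 158.0], [119.0, 58.0, 174.0]]
top light 251 c [-50.8  77.9] sz [36.7 96.9] ang 89.95 z 8.0
top base 28 c [-15.3 -32.9] sz [14.2 17.8] ang 83.96 z 14.0
top base 395 c [-48.9  15.9] sz [99.  98.5] ang 89.96 z 12.0
top red 114 c [-50.1  -2. ] sz [19.4 55.9] ang 89.78 z 229.0
redpts [-52.   -1.8 229.2]Traceback (most recent call last):
  File "m.py", line 20, in <module>
    o=near&(hsv[...,0]>6)&(hsv[...,0]<18)&(hsv[...,1]>170)&(q[...,2]>60);print('orange',np.round(np.percentile(q[o],[5,50,95],axis=0)).tolist())
                                                                                                 ~~~~~~~~~~~~~^^^^^^^^^^^^^^^^^^^^^^^
    return _quantile_unchecked(
        a, q, axis, out, overwrite_input, method, keepdims, weights)
    return _ureduce(a,
                    func=_quantile_ureduce_func,
    ...<5 lines>...
                    overwrite_input=overwrite_input,
                    method=method)
    r = func(a, **kwargs)
    result = _quantile(arr,
                       quantiles=q,
    ...<2 lines>...
                       out=out,
                       weights=wgt)
    slices_having_nans = np.isnan(arr[-1, ...])
                                  ~~~^^^^^^^^^
IndexError: index -1 is out of bounds for axis 0 with size 0
```

```bash

python3 -m creep '[[[1,-0.15,0,0,0,0,0],[1,0,0,0,0,0,0],[1,0,0,0,0,0,0],[1,0,0,0,0,0,0],[1,0,0,0,0,0,0],[1,0,0,0,0,0,0],[1,0,0,0,0,0,0],[1,0,0,0,0,0,0]]]'
python3 g.py
python3 m.py 14 top 2>/dev/null
python3 - <<'E'
from h import *
c=cam("scene");np.savez("scene14.npz",**c);c=dict(np.load("scene14.npz"));t=dict(np.load("top14.npz"))
a=cv2.resize(c['frame'][140:280,220:420],(800,560),interpolation=cv2.INTER_CUBIC)
cv2.imwrite('pics/s14.png',a[:,:,::-1])
# bystander drift vs first picture
for n,z in (("top",t),("scene",c)):
    d=np.abs(z["frame"].astype(int)-np.load(f"{n}0.npz")["frame"]).max(2)>60
    k,l,s,ce=cv2.connectedComponentsWithStats(d.astype(np.uint8));print(n,[(s[i,4].item(),np.round(ce[i]).tolist()) for i in range(1,k) if s[i,4]>12])
E
```

```text
t: 28.15
tool_pos: [0.5236, 0.0309, 0.2156]
orientation: [-1.267, 1.122, -1.153]
force: [-0.3, -5.4, 1.7]
opening: 0.021
t 28.15 st mm [  1.5   0.7 215.6] w [523.6  30.9 215.6] F [-0.3 -5.4  1.7] open 0.021 q [-0.02 -0.07  1.72 -0.02  1.49  1.45]
top light 251 c [-50.8  77.9] sz [96.9 36.7] ang 0.07 z 8.0
top base 389 c [-49.   14.1] sz [95.4 98.1] ang 89.96 z 12.0
top red 110 c [-50.1  -0.8] sz [18.2 55. ] ang 84.09 z 230.0
redpts [-52.2  -0.3 229.7]
top [(30995, [350.0, 340.0]), (17, [282.0, 181.0]), (652, [373.0, 210.0]), (343, [279.0, 200.0]), (13, [265.0, 202.0]), (14, [240.0, 256.0]), (14, [511.0, 304.0]), (16, [532.0, 304.0]), (20, [524.0, 348.0]), (30, [303.0, 373.0]), (244, [297.0, 384.0]), (291, [298.0, 405.0])]
scene [(3253, [70.0, 37.0]), (926, [194.0, 12.0]), (176, [215.0, 12.0]), (25, [143.0, 25.0]), (2546, [272.0, 52.0]), (52, [6.0, 64.0]), (142, [324.0, 71.0]), (367, [300.0, 80.0]), (41, [163.0, 75.0]), (14, [324.0, 80.0]), (301, [177.0, 93.0]), (54, [129.0, 104.0]), (159, [166.0, 116.0]), (57, [143.0, 114.0]), (38, [132.0, 118.0]), (989, [202.0, 134.0]), (127, [307.0, 127.0]), (32, [292.0, 135.0]), (2161, [296.0, 180.0]), (1397, [12.0, 230.0]), (61, [279.0, 190.0]), (240, [331.0, 211.0]), (52, [274.0, 218.0]), (143, [289.0, 222.0]), (99, [339.0, 220.0]), (148, [324.0, 235.0]), (84, [43.0, 249.0]), (869, [216.0, 315.0])]
```

View pics/s14.png

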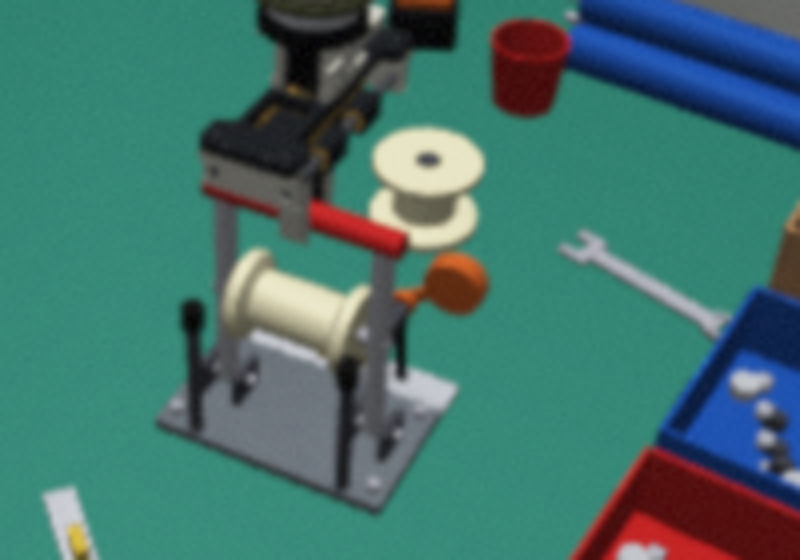

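The frame stands upright, held by the red bar (bar y ≈ −0.5 mm). The leg is down over the straightedge, the straightedge is flush (y 77.9, z 8), and the visible bystanders haven't moved. Handing in.

```bash
python3 g.py; python3 -c "
from plant import robot
print(robot.close_job())"
```

```text
t 28.25 st mm [  1.5   0.8 215.6] w [523.6  30.9 215.6] F [ 0.3 -4.8  0.8] open 0.0209 q [-0.02 -0.07  1.72 -0.02  1.49  1.45]
the job is handed in; nothing more can be done
None
```

The job is done and handed in at 28 s of the 67 s limit, in the order asked. I placed and released the straightedge, threw the kickstand over, then swung the frame upright by the red bar, which the gripper is still holding.

What the last checks showed:
- **Straightedge:** it sits 77.9 mm to +y of the stand's origin (78 is flush), at about 0.1° to the base edge. Its ends are about 1 mm off level. In the last top picture the arm hid part of it; its whole length was in view just before the swing and measured the same.
- **Kickstand:** before the swing, leg pixels in both the top and scene views matched the 1.80 stop and not 1.4 or 1.6. After the swing I only saw it hanging down in the scene picture. The roughly 1 mm foot clearance was not measured.
- **Frame:** the red bar is about 0.5 mm from upright (tilt about −0.003 rad) and steady. The arm feels about 5 N sideways from it, against roughly 3 N expected.
- **Bystanders:** comparing the first and last pictures showed no changes at the bystanders in view, only at the arm, the stand and the straightedge. In the top view, only the part under the arm could not be checked.

One check disagreed: from the arm's pose the grasp point is about 3 mm higher than the bar should be when upright. The bar probably sits slightly low between the pads, and the grip measured steady at about 21 mm.

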